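Close the microplate reader for a measurement

ROBOT

A 7-joint arm with a two-finger parallel gripper is mounted at the origin on the work surface. World frame = base frame: x ahead of the robot, y to its left, z up, the work surface at z = 0. Lengths are in m, angles in rad, forces in N, time in s.
With the tool pointing down it reaches from about 0.4 to 0.85 m from the base axis. Payload 4.5 kg.
Tool frame: the origin (TCP) lies midway between the tips of the shut fingers; the grasp point (between the pads) lies tcp_to_grasp behind it (tcp_to_grasp is the distance from the TCP to the grasp point, in m); z points along the fingers, y is the line along which they close (so a half turn about z gives the same grasp; the last joint's range is limited). The gripper opens to 85 mm and grips with 20 to 120 N. Pads are 22 mm wide; open, the fingers measure 114 mm over their backs; the gripper's body (76 mm by 85 mm) begins 54 mm behind the grasp point. The pads swing forward as they close: fully open they stand 13 mm farther back than shut.
Start: joints at [1.361, 0.689, -0.195, 1.565, 0.157, 0.902, -0.215], TCP at [0.151, -0.607, 0.231] pointing down, gripper open.
Joint ranges: [-3.01, 3.01], [-0.46, 2.08], [-1.47, 1.51], [0.13, 2.56], [-1, 4.14], [0.04, 2.09], [-2.66, 2.66]. Speed limits (rad/s): [2.57, 2.57, 3.14, 3.14, 3.14, 3.14, 3.14].

INTERFACE

Orientations are given as a unit quaternion [x, y, z, w].
In Python, from rig import get_obs, grab_frame, sign_off, tcp_to_grasp gives the robot as it stands.
- The arm moves only by the shell command python3 -m crank 'ROWS' [OPENING] [FORCE]. ROWS is text: rows parted by semicolons, each of 6 numbers parted by spaces: the shift along the tool's x, y, z in mm, then the turn, a rotation vector about the tool's x, y, z in rad. A call has 1 to 5 rows; each row is the pose to reach, as a shift and turn from the pose commanded when the call began, along the tool's axes at that moment; what a row does not reach only later rows make up. A row lasts 1/10 s, in which the tool goes at most 50 mm and 8.59 degrees, less where a joint would pass 70% of its speed; a pose out of reach is approached as far as the arm can. A call with a gripper value outside its range is refused whole. OPENING is the opening, from 0 (shut) to 1 (fully open), set as the call begins (- or left out, the last holds). The fingers move at their own pace and stop on an object; FORCE is the grip in N (left out, the last holds). Time passes only in rows, so rows that repeat a pose let the fingers close. It gives the time, the measured TCP pose, the force, the opening and the grip force at its end, in the units of the state.
- get_obs(): the state, without advancing time (a new reading comes with each control period).
- grab_frame(name): name is "scene" or "top"; returns a dict with "pixels" (480x640x3 uint8, red, green, blue), "K" (3x3 intrinsics, pixels), "pose" (4x4, takes a point from camera to world coordinates). Camera axes: x right, y up, looking along -z (the intrinsics and any distortion apply to the point x, -y, -z); pixel columns grow to the right and rows downward; lengths in m; the calibration is good to about 2 mm. A picture is of the moment at which its call begins. There is no depth.
- sign_off(): hands the job in; it is judged then, once.
The state is a dict: "time": time; "qpos": joint angles; "joint_vel": joint speeds; "tau": joint torques, N m; "eef_pos": TCP position; "orientation": TCP orientation; "ft_force": force on the tool from outside, world axes, zero at the start; "wrist_torque": the same for the moment, N m; "finger_gap": opening from 0.0 (shut) to 1.0 (fully open); "grip_force": force on a finger pad.
Only numpy, scipy, OpenCV 4.12 (cv2) and the standard library are available. Lean on these libraries where they do the work, as an engineer would, in place of code of your own. Each camera call takes 0.05 s, during which the arm holds its last target. There are 200 camera calls.

TASK

Get the plate reader ready to measure: with the fingertips, push the plate carrier fully home into the reader, then push the black sliding cover on its top fully shut. Only push, do not grip or lift anything; do not touch the sample plate riding in the carrier, and leave everything else on the bench where it stands.

Things in the scene. Friction and masses are not known exactly. Their poses are not given: they have to be found in the camera images.
- reader: Microplate reader, a fixed white and blue-grey box 300 mm deep (its x), 400 mm wide (its y), top 125 mm above the bench. Origin: centre of its underside. +x runs from its front (150 mm before the origin, facing the robot) to its rear, +y to its left side seen from the robot. The plate carrier slides in a slot in the front; a black cover slides on the top.
- carrier_face (a point): Centre of the outer face of the carrier's front panel, 80 mm above the bench; axes as the reader's. Panel: grey with a blue stripe, upright, 160 mm wide, 56 high (52 to 108 mm above the bench), 14 thick. Push it along the reader's +x. Home, its back meets the reader's front: this point is then at reader x = -164, y = -60 mm. Behind it is a black tray holding the plate.
- carrier (a joint): How far the carrier stands out of the reader, in m: 0 fully home (hard stop), up to 0.105 out. It slides with about 3 N of friction and stays where it is left. It begins 0.06 to 0.10 out.
- cover_edge (a point): Centre of the cover's left (reader +y) edge face, 136 mm above the bench; axes as the reader's. The edge face is 120 mm long (reader x), 22 high, with an orange stripe above it; push it along the reader's -y. Shut, this point is at reader x = -45, y = -5 mm. The reader's top beside this edge is free for 90 mm or more, save two 5 mm high rails 63 mm to either side of it.
- cover (a joint): How far the black cover stands open, in m: 0 shut (hard stop), up to 0.105 open towards the reader's +y; starts 0.06 to 0.10 open. About 2.5 N of friction; it stays where it is left. The cover is a solid slab 120 (reader x) by 110 (reader y) by 22 mm high on the reader's top, running along y between the two rails.
- plate: 96-well sample plate with yellow wells, 85.5 (x) by 127.8 (y) by 14.4 mm high, about 70 g, resting in a close-fitting pocket of the carrier's tray, from which it can only rise. Origin: centre of its underside, 64 mm above the bench and about 64 mm behind the panel's outer face; its near side is about 7 mm behind the panel. Not to be touched.
- tip_box: White box of yellow pipette tips, 85 by 125 by 62 mm, loose on the bench to the left. Origin: centre of its underside. Bystander.
- spare_plate: Spare empty 96-well plate, 85.5 by 127.8 by 14.4 mm, loose on the bench to the right. Origin: centre of its underside. Bystander.
- reagent: Amber bottle with blue cap, 60 mm across, 130 mm high, standing loose on the bench to the left. Origin: centre of its underside. Bystander.
- vial: Small amber vial with white cap, 26 mm across, 50 mm high, standing loose on the front right of the reader's top. Origin: centre of its underside. Bystander.
- beaker: Empty glass beaker, 70 mm across, 85 mm high, standing loose on the bench to the left. Origin: centre of its underside. Bystander.
- pipette: Multichannel pipette lying loose on the bench to the right, about 255 mm long, 90 mm wide at its head, 26 mm high. Origin: under its body, 95 mm from the handle end. Bystander.

How it is judged:
On the way, in this order (a step that is already met when the one before it is completed fails the run):
1. the plate carrier is pushed fully home while the cover still stands open (value of joint carrier below 0.004 m and value of joint cover above 0.03 m), for 0.2 s.
2. the cover is pushed shut with the carrier still home (value of joint each of cover, carrier below 0.004 m), for 0.2 s.
At the end, for the whole second after the job is handed in: The carrier is home within 4 mm and the cover shut within 4 mm, the sample plate lies down in the carrier (within 4 mm), and every bystander is within 20 mm of where it stood (all of step 2 and z of plate in the frame of carrier_face below -0.012 m and distance of each of tip_box, spare_plate, reagent, vial, beaker, pipette from where it was at the start of the episode below 0.02 m); the robot touches nothing.
It fails at once if the robot touches the sample plate (contact force between any of the fingers, the arm and plate above 0.5 N).
It fails at once if the sample plate is lifted in the carrier (z of plate in the frame of carrier_face above -0.01 m).
It fails at once if a bystander is lifted, toppled or pushed more than 20 mm away (distance of any of tip_box, spare_plate, reagent, vial, beaker, pipette from where it was at the start of the episode above 0.02 m or angle between any of tip_box, spare_plate, reagent, vial, beaker, pipette's own z axis and vertical above 0.3 rad).
It also fails if it takes over 42 s, if anything falls off the work surface, if the arm or the gripper's body presses on something with over 40 N, if the wrist force passes 120 N, or if a joint passes its speed limit or range.

## Working session

There is one attempt and no reset: what is moved stays moved. The work goes in short steps, Python scripts to look and compute and a shell command to move; the robot and the scene stay as the last step left them, time stands still between calls to the robot, and variables do not carry over. Pictures are saved under pics/ and viewed, at most 10 in all, crops included, and the job is handed in when it is done.

```bash
mkdir -p pics; python3 - <<'E'
from rig import *
import cv2,numpy as np
o=get_obs();print({k:np.round(o[k],3).tolist() for k in('time','eef_pos','orientation','ft_force','finger_gap')})
try: print(tcp_to_grasp)
except Exception as e: print(e)
for n in('scene','top'):
    f=grab_frame(n);cv2.imwrite(f'pics/{n}0.png',f['pixels'][...,::-1]);print(n,np.round(f['K'],1).tolist(),np.round(f['pose'],3).tolist(),[k for k in f])
E
```

```text
{'time': 0.0, 'eef_pos': [0.151, -0.606, 0.23], 'orientation': [0.993, 0.122, -0.0, -0.001], 'ft_force': [0.251, 0.313, 0.205], 'finger_gap': 0.998}
0.0187
scene [[470.4, 0.0, 324.5], [0.0, 470.4, 232.5], [0.0, 0.0, 1.0]] [[0.622, -0.662, 0.419, 1.023], [0.783, 0.534, -0.32, -0.429], [-0.012, 0.527, 0.85, 1.046], [0.0, 0.0, 0.0, 1.0]] ['pixels', 'K', 'pose']
top [[474.2, 0.0, 319.3], [0.0, 474.2, 235.4], [0.0, 0.0, 1.0]] [[0.0, 0.998, -0.059, 0.476], [-1.0, 0.001, 0.017, -0.047], [0.017, 0.059, 0.998, 1.19], [0.0, 0.0, 0.0, 1.0]] ['pixels', 'K', 'pose']
```

View pics/scene0.png

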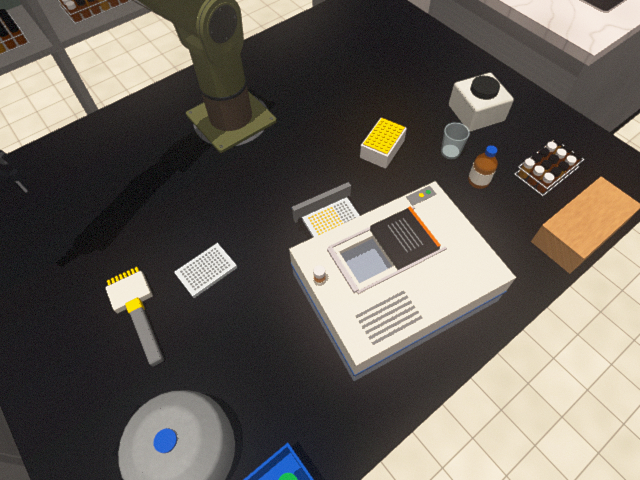

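View pics/top0.png

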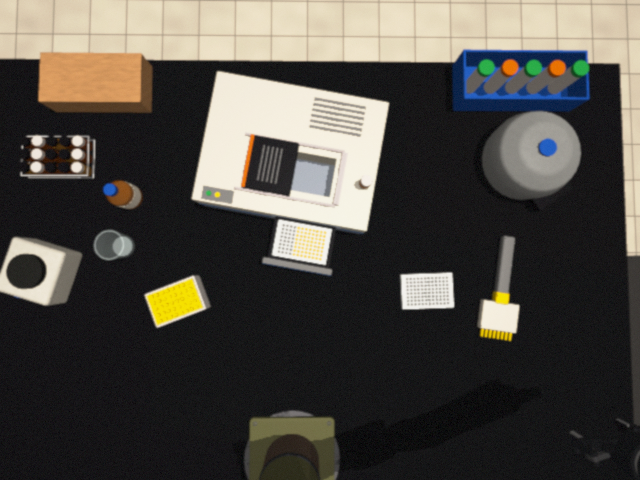

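The scene picture shows the reader with its panel pulled out at about (322,202) and the cover's orange edge at (425,228). In the top picture the reader's corners are near (217,72), (388,101), (366,231) and (193,200). The panel runs from (263,262) to (331,270), and the orange stripe from (250,136) to (243,188).

```bash
cat >h.py <<'E'
import numpy as np,cv2
from rig import *
from scipy.spatial.transform import Rotation as R
def ray(f,uv,z):
    uv=np.atleast_2d(uv).astype(float);K=f['K'];P=f['pose']
    d=np.c_[(uv[:,0]-K[0,2])/K[0,0],-(uv[:,1]-K[1,2])/K[1,1],-np.ones(len(uv))]@P[:3,:3].T
    return P[:3,3]+d*((z-P[2,3])/d[:,2])[:,None]
def cont(m):
    return max(cv2.findContours(m.astype(np.uint8),cv2.RETR_EXTERNAL,cv2.CHAIN_APPROX_NONE)[0],key=cv2.contourArea)
def reader(f):
    h=cv2.cvtColor(f['pixels'],cv2.COLOR_RGB2HSV)
    m=(h[...,2]>150)&(h[...,1]<60);m[:66]=0;m[:,:185]=0;m[:,395:]=0
    m=cv2.morphologyEx(m.astype(np.uint8),cv2.MORPH_OPEN,np.ones((3,3)))
    c=cont(m)[:,0]
    # split edges: fit lines to contour points near nominal sides
    q=np.array([(217,72),(388,101),(366,231),(193,200)],float);L=[]
    for i in range(4):
        a,b=q[i],q[(i+1)%4];t=(b-a)/np.linalg.norm(b-a);s=(c-a)@t;d=(c-a)@np.array([-t[1],t[0]])
        k=(s>12)&(s<np.linalg.norm(b-a)-12)&(abs(d)<5)
        if i==2: k&=(c[:,0]<262)|(c[:,0]>340)
        v=cv2.fitLine(c[k].astype(np.float32),cv2.DIST_HUBER,0,.01,.01).ravel();L.append(np.cross([v[2],v[3],1],[v[2]+v[0],v[3]+v[1],1]))
    X=[np.cross(L[i-1],L[i]) for i in range(4)]
    return np.array([x[:2]/x[2] for x in X])
def inreader(p,o,yaw):
    c,s=np.cos(yaw),np.sin(yaw);return (np.asarray(p)[:,:2]-o)@np.array([[c,-s],[s,c]])
E
python3 - <<'E'
from h import *
f=grab_frame('top');q=reader(f);w=ray(f,q,.125)[:,:2]
# q: rear-left, rear-right, front-right, front-left
print(q.round(1).tolist(),w.round(4).tolist(),[np.linalg.norm(w[i]-w[i-1]).round(4) for i in range(4)])
o=w.mean(0);x=(w[0]+w[1]-w[2]-w[3]);y=(w[0]+w[3]-w[1]-w[2]);yaw=np.mean([np.arctan2(x[1],x[0]),np.arctan2(-y[0],y[1])])
print('o',o,'yaw',yaw,np.arctan2(x[1],x[0]))
h=cv2.cvtColor(f['pixels'],cv2.COLOR_RGB2HSV)
m=(h[...,0]<14)&(h[...,1]>160)&(h[...,2]>140);m[:120]=0;m[200:]=0;m[:,:230]=0;m[:,270:]=0
r=cont(m);e=inreader(ray(f,r[:,0],.147),o,yaw);print('orange',e.min(0),e.max(0),e.mean(0))
p=f['pixels'][255:276,258:340].astype(int);m=(p.min(2)>50)
c=cont(m)[:,0]+[258,255];e=inreader(ray(f,c,.108),o,yaw);print('panel',e.min(0),e.max(0),c.min(0),c.max(0))
np.save('pose.npy',[*o,yaw])
cv2.imwrite('pics/c.png',cv2.resize(f['pixels'][120:280,185:395,::-1],None,fx=3.5,fy=3.5,interpolation=cv2.INTER_CUBIC))
c,s=np.cos(yaw),np.sin(yaw);M=np.array([[c,-s],[s,c]])
for n,l in dict(pstart=(-.30,-.06),phome=(-.164,-.06),cshut=(-.045,-.005),copen=(-.045,.09)).items():print(n,(o+M@l).round(4))
def see(g,P):
    K,T=g['K'],g['pose'];v=(np.asarray(P)-T[:3,3])@T[:3,:3];return K[0,2]+K[0,0]*v[0]/-v[2],K[1,2]-K[1,1]*v[1]/-v[2]
g=grab_frame('scene');print('scene reproj',[np.round(see(g,[*k,.125]),1).tolist() for k in w])
E
```

```text
[[217.0, 70.9], [388.2, 102.3], [365.8, 230.5], [191.4, 198.8]] [[0.9168, 0.1688], [0.8459, -0.2237], [0.5509, -0.1705], [0.6218, 0.2224]] [np.float64(0.2998), np.float64(0.3988), np.float64(0.2998), np.float64(0.3992)]
o [ 0.7338519  -0.00074476] yaw -0.1788207364262105 -0.178926256625929
orange [-0.0715275  0.0846165] [0.01305025 0.09142364] [-0.02667723  0.08623744]
panel [-0.26446037 -0.14169665] [-0.21912005  0.0207862 ] [262 255] [332 275]
pstart [ 0.428  -0.0064]
phome [ 0.5618 -0.0306]
cshut [0.6887 0.0023]
copen [0.7056 0.0958]
scene reproj [[515.5, 276.7], [356.1, 364.2], [289.2, 247.8], [434.9, 180.5]]
```

View pics/c.png

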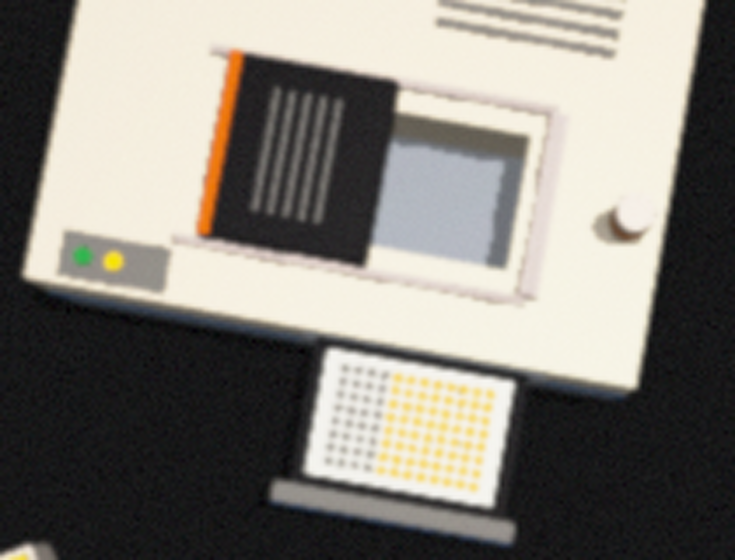

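The pose fit is good: the sides come out at 300 x 399 mm. The carrier is about 98 mm out and the cover about 92 mm open. First move: shut the fingers and align the tool with the reader.

```bash
cat >go.py <<'E'
import sys
from h import *
o=get_obs();a=np.load('pose.npy');t=np.array(sys.argv[1:4],float)/1000
M=R.from_euler('z',a[2]);T=R.from_quat(o['orientation']);D=M*R.from_euler('x',np.pi)
cur=M.inv().apply(o['eef_pos']-[*a[:2],0])
print('t',round(o['time'],2),'now reader mm',(cur*1e3).round(1),'shift mm',(T.inv().apply(M.apply(t-cur))*1e3).round(1),'turn',(T.inv()*D).as_rotvec().round(4),'F',np.round(o['ft_force'],1),'q',np.round(o['qpos'],2))
E
python3 -m crank '0 0 0 0 0 0.14; 0 0 0 0 0 0.28; 0 0 0 0 0 0.423; 0 0 0 0 0 0.423; 0 0 0 0 0 0.423' 0; python3 go.py -300 -60 200
python3 - <<'E'
from h import *
f=grab_frame('top');a=np.load('pose.npy')
print('vial top',inreader(ray(f,[(366,181)],.175),a[:2],a[2]))
E
```

```text
time: 0.7
eef_pos: [0.151, -0.6064, 0.2311]
orientation: [0.996, -0.088, -0.0, -0.0]
ft_force: [-0.7, -0.4, 0.4]
finger_gap: 0.142
grip_force: 0.0
t 0.7 now reader mm [-465.8 -699.6  231.1] shift mm [ 167.9 -639.1   31.2] turn [-0.0002  0.0003  0.0032] F [-0.7 -0.4  0.4] q [ 1.29  0.69 -0.07  1.57  0.06  0.89 -0.55]
vial top [[-0.04857408 -0.17641376]]
```

```bash
python3 -m crank '13 -48 0 0 0 0; 25 -95 0 0 0 0; 38 -143 0 0 0 0; 50 -190 0 0 0 0; 63 -238 0 0 0 0' >/dev/null; python3 -m crank '12 -48 0 0 0 0; 25 -95 0 0 0 0; 37 -143 0 0 0 0; 50 -190 0 0 0 0; 62 -238 0 0 0 0'; python3 go.py -300 -60 200
```

```text
time: 1.75
eef_pos: [0.3597, -0.1588, 0.2316]
orientation: [0.996, -0.088, 0.001, 0.0]
ft_force: [1.6, 0.1, -0.0]
finger_gap: -0.0
grip_force: 0.0
t 1.75 now reader mm [-340.1 -222.1  231.6] shift mm [  40.3 -162.1   31.6] turn [ 0.0001 -0.0014  0.0018] F [ 1.6  0.1 -0. ] q [ 0.31  0.4  -0.02  2.22  0.02  0.51 -1.47]
```

```bash
python3 -m crank '11 -45 8 0 0 0; 22 -90 16 0 0 0; 33 -130 26 0 0 0; 40 -160 31 0 0 0; 40 -160 31 0 0 0' >/dev/null; python3 go.py -298 -60 80
```

```text
t 2.25 now reader mm [-299.4  -58.5  199.8] shift mm [  1.2   1.8 119.8] turn [-0.0029 -0.0014  0.0106] F [-0.1 -1.  -0.5] q [-0.1   0.5   0.01  2.17 -0.02  0.46 -1.82]
```

```bash
python3 -m crank '0 2 30 0 0 0; 0 2 60 0 0 0; 0 2 90 0 0 0; 0 2 120 0 0 0; 0 2 120 0 0 0'; python3 go.py -175 -60 80
python3 - <<'E'
from h import *
f=grab_frame('scene');cv2.imwrite('pics/s1.png',f['pixels'][100:300,180:450,::-1].repeat(2,0).repeat(2,1))
E
```

```text
time: 2.75
eef_pos: [0.4245, -0.0126, 0.0779]
orientation: [0.996, -0.089, -0.003, 0.0]
ft_force: [-0.0, -0.0, 1.2]
finger_gap: -0.004
grip_force: 0.0
t 2.75 now reader mm [-302.3  -66.7   77.9] shift mm [127.3  -6.6  -2.8] turn [0.0011 0.0056 0.0006] F [-0.  -0.   1.2] q [-0.08  0.76  0.    2.28 -0.01  0.11 -1.82]
```

View pics/s1.png

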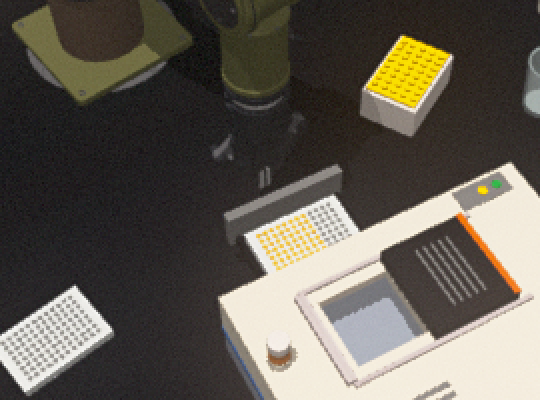

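The fingers stand in front of the panel, near crop pixel (265,178), clear of the plate. Now I push.

```bash
python3 -m crank '10 -6 -2 0 0 0; 20 -6 -2 0 0 0; 30 -6 -2 0 0 0; 40 -6 -2 0 0 0; 50 -6 -2 0 0 0'; python3 go.py -175 -60 80;  python3 -m crank '10 0 0 0 0 0; 20 0 0 0 0 0; 30 0 0 0 0 0; 40 0 0 0 0 0; 50 0 0 0 0 0'; python3 go.py -175 -60 80
```

```text
time: 3.3
eef_pos: [0.4761, -0.0154, 0.0828]
orientation: [0.996, -0.089, -0.001, 0.0]
ft_force: [-3.5, 0.7, 2.3]
finger_gap: 0.003
grip_force: 1.8
t 3.3 now reader mm [-251.   -60.3   82.8] shift mm [76.  -0.3  2.6] turn [ 0.0004  0.0017 -0.0004] F [-3.5  0.7  2.3] q [-0.07  0.77  0.    2.13 -0.01  0.24 -1.81]
time: 3.8
eef_pos: [0.5264, -0.0244, 0.0822]
orientation: [0.996, -0.09, -0.0, 0.0]
ft_force: [-3.8, 0.0, 1.9]
finger_gap: 0.002
grip_force: 1.8
t 3.8 now reader mm [-200.   -60.2   82.2] shift mm [25.  -0.2  2.2] turn [ 0.0004  0.0003 -0.0006] F [-3.8  0.   1.9] q [-0.04  0.8   0.    1.98 -0.    0.36 -1.79]
```

```bash
python3 -m crank '6 0 2 0 0 0; 12 0 2 0 0 0; 17 0 2 0 0 0; 22 0 2 0 0 0; 22 0 2 0 0 0'; python3 go.py -175 -60 80;  python3 -m crank '2 0 0 0 0 0; 4 0 0 0 0 0; 5 0 0 0 0 0; 5 0 0 0 0 0'; python3 go.py -175 -60 80
```

```text
time: 4.3
eef_pos: [0.5485, -0.028, 0.0802]
orientation: [0.996, -0.09, 0.001, -0.0]
ft_force: [-0.5, -0.7, 0.1]
finger_gap: 0.003
grip_force: 0.5
t 4.3 now reader mm [-177.5  -59.8   80.2] shift mm [2.5 0.2 0.2] turn [-0.0002 -0.0017 -0.0004] F [-0.5 -0.7  0.1] q [-0.03  0.82  0.    1.92 -0.    0.4  -1.78]
time: 4.7
eef_pos: [0.5519, -0.0287, 0.0803]
orientation: [0.996, -0.089, -0.0, -0.0]
ft_force: [-3.5, 1.1, -0.7]
finger_gap: -0.003
grip_force: 1.8
t 4.7 now reader mm [-174.1  -59.8   80.3] shift mm [-0.9  0.2  0.3] turn [-0.      0.0007 -0.0002] F [-3.5  1.1 -0.7] q [-0.03  0.82 -0.    1.91 -0.    0.41 -1.78]
```

```bash
python3 -m crank '1 0 0 0 0 0; 2 0 0 0 0 0; 3 0 0 0 0 0; 3 0 0 0 0 0'; python3 go.py -175 -60 80
```

```text
time: 5.1
eef_pos: [0.5518, -0.0287, 0.0802]
orientation: [0.996, -0.089, -0.003, -0.0]
ft_force: [-9.2, 2.4, 6.2]
finger_gap: 0.003
grip_force: 4.7
t 5.1 now reader mm [-174.1  -59.9   80.2] shift mm [-0.9  0.1  0.2] turn [0.0005 0.0066 0.0002] F [-9.2  2.4  6.2] q [-0.03  0.82 -0.    1.9  -0.    0.42 -1.78]
```

```bash
python3 -m crank '1 0 0 0 0 0; 2 0 0 0 0 0; 3 0 0 0 0 0; 3 0 0 0 0 0'; python3 go.py -175 -60 80
```

```text
time: 5.5
eef_pos: [0.5518, -0.0287, 0.08]
orientation: [0.996, -0.089, -0.006, -0.0]
ft_force: [-14.6, 4.4, 10.4]
finger_gap: -0.001
grip_force: 7.3
t 5.5 now reader mm [-174.2  -59.9   80. ] shift mm [-0.8  0.1  0. ] turn [0.0011 0.0125 0.0006] F [-14.6   4.4  10.4] q [-0.03  0.83 -0.    1.9  -0.    0.43 -1.78]
```

The position stalled at -174 mm while the force rose to 15 N, so the carrier is on its hard stop. I back off, rise, and go to the cover's left side.

```bash
python3 -m crank '-15 0 0 0 0 0; -40 0 0 0 0 0; -60 0 -40 0 0 0; -60 0 -80 0 0 0; -60 0 -120 0 0 0' >/dev/null; python3 -m crank '0 0 -20 0 0 0; 0 0 -40 0 0 0; 0 0 -40 0 0 0' >/dev/null; python3 go.py -45 130 240
python3 - <<'E'
from h import *
f=grab_frame('top');a=np.load('pose.npy')
cv2.imwrite('pics/t2.png',cv2.resize(f['pixels'][60:300,185:395,::-1],None,fx=2.4,fy=2.4))
E
```

```text
t 6.3 now reader mm [-224.   -59.5  243.5] shift mm [ 178.8 -189.7    5.7] turn [-0.0018 -0.0102 -0.001 ] F [-0.1 -0.8 -0.4] q [-0.06  0.51  0.01  1.93 -0.01  0.7  -1.79]
```

View pics/t2.png

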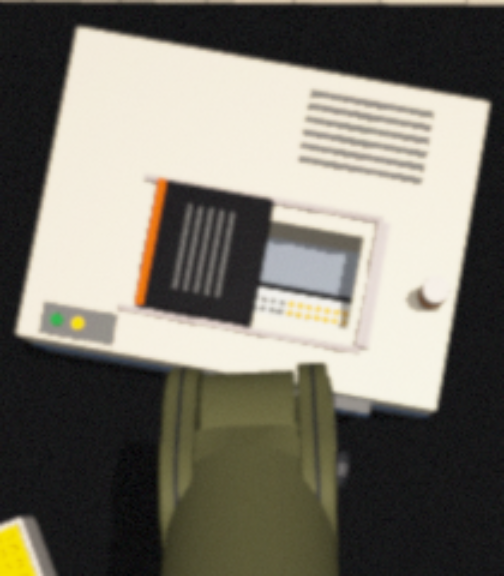

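The carrier is in: the panel sits flush near (352,407) and the plate shows in the window at about (300,305). The cover is still open, with its orange edge at (152,245).

```bash
python3 -m crank '33 -35 0 0 0 0; 66 -70 0 0 0 0; 100 -106 0 0 0 0; 133 -141 0 0 0 0; 160 -170 0 0 0 0' >/dev/null; python3 -m crank '18 -19 3 0 0 0; 18 -19 3 0 0 0; 18 -19 3 0 0 0'; python3 go.py -45 130 136
```

```text
time: 7.15
eef_pos: [0.7076, 0.1349, 0.2353]
orientation: [0.996, -0.089, -0.001, 0.001]
ft_force: [-0.3, -1.1, 0.4]
finger_gap: 0.001
grip_force: 0.0
t 7.15 now reader mm [-49.9 128.8 235.3] shift mm [ 5.1 -1.4 99.3] turn [0.0015 0.0016 0.    ] F [-0.3 -1.1  0.4] q [-0.27  0.83  0.04  1.23 -0.03  1.09 -1.98]
```

```bash
python3 -m crank '5 0 30 0 0 0; 5 0 60 0 0 0; 5 0 85 0 0 0; 5 0 96 0 0 0; 5 0 98 0 0 0'>/dev/null; python3 -m crank '0 0 0 0 0 0; 0 0 0 0 0 0'; python3 go.py -45 10 136
```

```text
time: 7.85
eef_pos: [0.714, 0.1341, 0.1411]
orientation: [0.996, -0.09, 0.002, -0.0]
ft_force: [-0.2, -0.2, 0.3]
finger_gap: 0.001
grip_force: 0.0
t 7.85 now reader mm [-43.5 129.1 141.1] shift mm [ -1.5 119.2   5. ] turn [-0.001  -0.003  -0.0007] F [-0.2 -0.2  0.3] q [-0.26  0.93  0.03  1.3  -0.03  0.91 -1.98]
```

```bash
python3 -m crank '-1 10 5 0 0 0; -1 20 5 0 0 0; -1 30 5 0 0 0; -1 40 5 0 0 0; -1 50 5 0 0 0'; python3 go.py -45 10 136;  python3 -m crank '0 10 0 0 0 0; 0 20 0 0 0 0; 0 30 0 0 0 0; 0 40 0 0 0 0; 0 50 0 0 0 0'; python3 go.py -45 10 136
```

```text
time: 8.35
eef_pos: [0.7027, 0.085, 0.1344]
orientation: [0.996, -0.089, -0.0, -0.001]
ft_force: [0.3, 3.0, -0.8]
finger_gap: -0.004
grip_force: 1.6
t 8.35 now reader mm [-45.9  78.9 134.4] shift mm [ 0.9 68.9 -1.7] turn [-0.0011  0.0003 -0.0002] F [ 0.3  3.  -0.8] q [-0.2   0.91  0.02  1.37 -0.02  0.86 -1.92]
time: 8.85
eef_pos: [0.6938, 0.0352, 0.1343]
orientation: [0.996, -0.089, -0.0, 0.0]
ft_force: [-0.6, 3.2, -0.5]
finger_gap: -0.003
grip_force: 1.6
t 8.85 now reader mm [-45.8  28.2 134.3] shift mm [ 0.8 18.2 -1.7] turn [ 0.      0.0003 -0.0004] F [-0.6  3.2 -0.5] q [-0.12  0.89  0.01  1.42 -0.01  0.83 -1.86]
```

```bash
python3 -m crank '0 5 0 0 0 0; 0 10 0 0 0 0; 0 14 0 0 0 0; 0 17 0 0 0 0; 0 17 0 0 0 0'; python3 go.py -45 10 136;  python3 -m crank '0 2 0 0 0 0; 0 4 0 0 0 0; 0 5 0 0 0 0; 0 5 0 0 0 0'; python3 go.py -45 10 136
```

```text
time: 9.35
eef_pos: [0.6911, 0.0183, 0.1343]
orientation: [0.996, -0.09, 0.0, 0.0]
ft_force: [-0.9, 1.2, 0.8]
finger_gap: -0.006
grip_force: 0.3
t 9.35 now reader mm [-45.5  11.2 134.3] shift mm [ 0.5  1.2 -1.7] turn [ 0.001  -0.0003 -0.0007] F [-0.9  1.2  0.8] q [-0.1   0.89  0.01  1.43 -0.01  0.82 -1.84]
time: 9.75
eef_pos: [0.6907, 0.016, 0.1344]
orientation: [0.996, -0.089, 0.001, -0.001]
ft_force: [0.7, 4.9, -1.4]
finger_gap: 0.002
grip_force: 2.4
t 9.75 now reader mm [-45.4   8.8 134.4] shift mm [ 0.4 -1.2 -1.6] turn [-0.0023 -0.0009  0.0008] F [ 0.7  4.9 -1.4] q [-0.09  0.89  0.01  1.43 -0.01  0.82 -1.83]
```

```bash
python3 -m crank '0 2 0 0 0 0; 0 4 0 0 0 0; 0 6 0 0 0 0; 0 6 0 0 0 0'; python3 go.py -45 10 136
```

```text
time: 10.15
eef_pos: [0.6907, 0.0158, 0.1345]
orientation: [0.996, -0.087, 0.001, -0.005]
ft_force: [3.0, 12.5, -2.2]
finger_gap: -0.005
grip_force: 6.2
t 10.15 now reader mm [-45.4   8.6 134.5] shift mm [ 0.5 -1.4 -1.5] turn [-0.0098 -0.0018  0.0038] F [ 3.  12.5 -2.2] q [-0.09  0.89  0.    1.44 -0.01  0.81 -1.82]
```

The cover is on its stop: it stalled while the force rose to 12.5 N. I back away, rise, and clear the view.

```bash
python3 -m crank '0 -15 0 0 0 0; 0 -35 0 0 0 0; 0 -45 -20 0 0 0; 0 -45 -60 0 0 0; 0 -45 -100 0 0 0' >/dev/null;  python3 -m crank '-40 0 0 0 0 0; -80 0 0 0 0 0; -120 0 0 0 0 0; -160 0 0 0 0 0; -200 0 0 0 0 0' >/dev/null; python3 -m crank '-40 0 0 0 0 0; -60 0 0 0 0 0; -60 0 0 0 0 0'; python3 - <<'E'
from h import *
f=grab_frame('top');a=np.load('pose.npy')
cv2.imwrite('pics/t3.png',f['pixels'][...,::-1])
h=cv2.cvtColor(f['pixels'],cv2.COLOR_RGB2HSV)
m=(h[...,0]<14)&(h[...,1]>160)&(h[...,2]>140);m[:120]=0;m[220:]=0;m[:,:230]=0;m[:,340:]=0
e=inreader(ray(f,cont(m)[:,0],.147),a[:2],a[2]);print('orange',e.min(0),e.max(0),e.mean(0))
E
```

```text
time: 11.45
eef_pos: [0.4385, 0.0993, 0.2345]
orientation: [0.996, -0.088, -0.001, 0.001]
ft_force: [0.1, -0.4, -0.3]
finger_gap: 0.001
grip_force: 0.0
orange [-0.04604791 -0.01465965] [ 0.01313779 -0.00676225] [-0.01197871 -0.01246639]
```

View pics/t3.png

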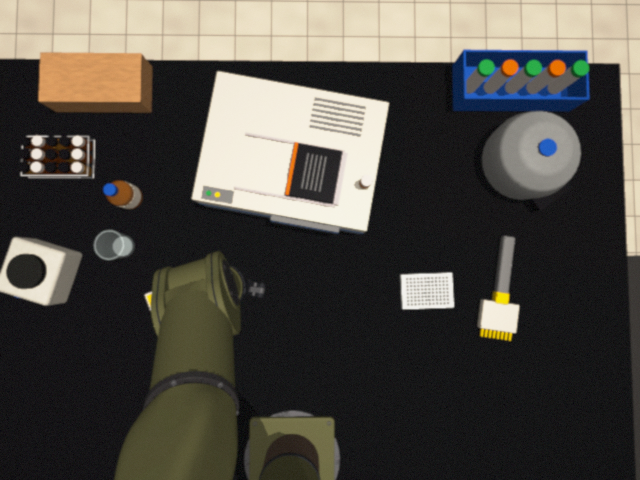

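The cover is shut, with its orange edge at (292,168), and the panel is flush at (305,223). The bystanders in view stand where they were; the arm hides most of the tip box, but it was passed well above.

```bash
python3 -c "from rig import *;print(sign_off())"
```

```text
the job is handed in; nothing more can be done
None
```

The carrier was pushed home first and then the cover was pushed shut, each to its hard stop; the job was handed in at about 11.5 s, with no verdict returned, and the tip box, mostly hidden by the arm in the last picture, is the one bystander I could not confirm there.

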